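# Clear the grinding bench: tip out the offcuts and nest the parts cups on the tray

## Robot

A 6-joint arm with a two-finger parallel gripper is mounted at the origin on the work surface. World frame = base frame: x ahead of the robot, y to its left, z up, the work surface at z = 0. Lengths are in m, angles in rad, forces in N, time in s.
With the tool pointing down it reaches from about 0.35 to 0.775 m from the base axis. Payload 7.3 kg.
Tool frame: the origin (TCP) lies on the front face of the gripper's body, between the roots of the fingers; the fingertips stand ahead of it and the grasp point (between the pads) lies 47 mm ahead of it (finger_overhang is the z of the fingertips in the tool frame, in m); z points along the fingers, y is the line along which they close (so a half turn about z gives the same grasp; the last joint's range is limited). The gripper opens to 92 mm and grips with 3 to 60 N. Pads are 19 mm wide; open, the fingers measure 130 mm over their backs; the gripper's body (75 mm by 190 mm) begins 47 mm behind the grasp point.
Start: joints at [1.016, 0.342, 1.524, -0, 1.275, -0.146], TCP at [0.209, 0.482, 0.292] pointing down, gripper open.
Joint ranges: [-2.53, 2.53], [-0.77, 2.02], [0.04, 2.7], [-1, 4.14], [0.28, 2.66], [-3.11, 3.11]. Speed limits (rad/s): [2.57, 2.57, 3.14, 3.14, 3.14, 3.14].

## Interface

Orientations are given as [roll, pitch, yaw] about the fixed x, y, z axes, in that order (R = Rz(yaw) Ry(pitch) Rx(roll)).
In Python, from cell import * gives the robot as it stands. The module is installed in compiled form; this text tells all that it offers.
- The arm moves only by the tool arm_command, never from a script. Its argument "series" is a list of rows, each an object of numbers: "x", "y", "z": the shift along the tool's x, y, z in mm; "rx", "ry", "rz": the turn, a rotation vector about the tool's x, y, z in degrees. A call has 1 to 20 rows; each row is the pose to reach, as a shift and turn from the pose commanded when the call began, along the tool's axes at that moment; what a row does not reach only later rows make up. A row lasts 1/10 s, in which the tool goes at most 50 mm and 8.59 degrees, less where a joint would pass 70% of its speed; a pose out of reach is approached as far as the arm can. A call with a gripper value outside its range is refused whole. "hand" is the finger opening in mm, from 0 to 91.8, set as the call begins (left out, the last holds). The fingers move at their own pace and stop on an object; "squeeze" is the grip in N (left out, the last holds). Time passes only in rows, so rows that repeat a pose let the fingers close. It gives the time, the measured TCP pose, the force, the opening and the grip force at its end, in the units of the state.
- observe(): the state, without advancing time (a new reading comes with each control period).
- read_camera(name): name is "scene" or "top"; returns a dict with "pixels" (400x640x3 uint8, blue, green, red), "K" (3x3 intrinsics, pixels), "rvec" (rotation vector, rad) and "tvec" (3), from world to camera coordinates, as OpenCV has them. Camera axes: x right, y down, z forward; pixel columns grow to the right and rows downward; lengths in m; the calibration is good to about 2 mm. A picture is of the moment at which its call begins. There is no depth.
- hand_in(): hands the job in; it is judged then, once.
Trained networks look in a picture, given as the dict that the camera call returned (one of the last four; its "shot" number tells which), for a name from the list of things; names that differ only in an ending like _2 or _b are one class to them, and where a whole thing is asked for, a point or a joint stands for the part that bears it (a point fixed in the world has none). Each returns a list of dicts, best first, with "confidence" (0 to 1); they miss things now and then, are a little off and sometimes report something else, mostly with a low value. They report only what shows in the picture. A call takes as long as a camera call. They do not tell look-alikes from the thing itself.
- boxes_of(picture, query): "point" ([x, y, z] in m, in world coordinates, good to about 4 mm: the middle of the surface that is visible of it).
- trace(picture, query): "pixels" (400x640 bool, what is visible of it).
- mark_of(picture, query): "point" ([x, y, z] in m, in world coordinates, good to about 4 mm: a listed point, or the origin of a listed thing).
The state is a dict: "time": time; "qpos": joint angles; "qvel": joint speeds; "joint_efforts": joint torques, N m; "tool_pos": TCP position; "tool_rot": TCP orientation; "contact_force": force on the tool from outside, world axes, zero at the start; "torque": the same for the moment, N m; "opening": finger opening in m; "grip_force": force on a finger pad.
Only numpy, scipy, OpenCV 4.12 (cv2) and the standard library are available. Lean on these libraries where they do the work, as an engineer would, in place of code of your own. Each camera call takes 0.05 s, during which the arm holds its last target. There are 200 camera calls.

## Task

Carry the offcut tray by its wooden bar to the yellow bin, tip its open end over the bin so that every offcut ends up in the bin, and then set the empty tray back flat and square on its black mat. Then nest all the metal parts cups into one upright stack standing on the tray's floor, each cup fully seated in the one below, and leave the jar and the oil bottle where they stand.

Things in the scene. Friction and masses are not known exactly. Their poses are not given: they have to be found in the camera images.
- mat: thin black rubber mat, 240 x 150 x 3 mm, fixed to the bench: the tray's place; origin at the centre of its underside, x along its length
- tray: shallow sheet-steel tray, 220 (x) x 130 mm (y), 0.28 to 0.46 kg. Smooth floor 3 mm thick; walls 3 mm thick, 20 mm high on both long sides and the +x end; the -x end is open. A dark wooden carrying bar runs across it (along y), 12 mm thick (x), 50 to 70 mm above the underside, at x = +15 mm, on a post at each side wall. Origin: centre of the underside, z up
- tray_bar (a point): centre of the tray's wooden carrying bar, at (15, 0, 60) mm in the tray's frame; axes as the tray's
- tray_lip (a point): middle of the tray's open end, on the floor's upper face, at (-110, 0, 3) mm in the tray's frame; axes as the tray's
- bin: yellow open-topped plastic bin, fixed, 170 (x) x 200 (y) x 75 mm high, walls and floor 4 mm; origin: centre of the underside, z up
- offcut0: loose offcut, brass block 30 x 22 x 16 mm; lies on the tray's floor at the start; origin: centre of the face that is underneath at the start; absent in some runs
- offcut1: loose offcut, dark wood block 34 x 18 x 18 mm; lies on the tray's floor at the start; origin: centre of the face that is underneath at the start; absent in some runs
- offcut2: loose offcut, dark steel block 26 x 24 x 14 mm; lies on the tray's floor at the start; origin: centre of the face that is underneath at the start; absent in some runs
- offcut3: loose offcut, brass block 30 x 20 x 18 mm; lies on the tray's floor at the start; origin: centre of the face that is underneath at the start; absent in some runs
- cup0: open metal parts cup, one of up to five alike (some absent in some runs), 50 mm high, 0.09 kg, upright. Foot 42 mm across, tapering out to 56 mm at 28 mm height, a shoulder up to 32 mm, then an upright collar 65 mm across up to the rim at 50 mm; wall 2.6 mm. Nested, its shoulder rests in the rim below and its origin is 20 mm above the lower cup's. Origin: centre of the underside, z along its axis
- cup1: open metal parts cup, one of up to five alike (some absent in some runs), 50 mm high, 0.09 kg, upright. Foot 42 mm across, tapering out to 56 mm at 28 mm height, a shoulder up to 32 mm, then an upright collar 65 mm across up to the rim at 50 mm; wall 2.6 mm. Nested, its shoulder rests in the rim below and its origin is 20 mm above the lower cup's. Origin: centre of the underside, z along its axis
- cup2: open metal parts cup, one of up to five alike (some absent in some runs), 50 mm high, 0.09 kg, upright. Foot 42 mm across, tapering out to 56 mm at 28 mm height, a shoulder up to 32 mm, then an upright collar 65 mm across up to the rim at 50 mm; wall 2.6 mm. Nested, its shoulder rests in the rim below and its origin is 20 mm above the lower cup's. Origin: centre of the underside, z along its axis
- cup3: open metal parts cup, one of up to five alike (some absent in some runs), 50 mm high, 0.09 kg, upright. Foot 42 mm across, tapering out to 56 mm at 28 mm height, a shoulder up to 32 mm, then an upright collar 65 mm across up to the rim at 50 mm; wall 2.6 mm. Nested, its shoulder rests in the rim below and its origin is 20 mm above the lower cup's. Origin: centre of the underside, z along its axis
- cup4: open metal parts cup, one of up to five alike (some absent in some runs), 50 mm high, 0.09 kg, upright. Foot 42 mm across, tapering out to 56 mm at 28 mm height, a shoulder up to 32 mm, then an upright collar 65 mm across up to the rim at 50 mm; wall 2.6 mm. Nested, its shoulder rests in the rim below and its origin is 20 mm above the lower cup's. Origin: centre of the underside, z along its axis
- jar: closed amber glass jar, 60 mm across, 65 mm high, standing among the cups; to be left alone; origin: centre of the underside
- oil: closed white oil bottle, 52 mm across, 110 mm high, standing among the cups; to be left alone; origin: centre of the underside
Things that resemble listed ones, but are neither listed nor needed, are in the scene too. Leave any green or purple look-alike of the cup4 alone.

How it is judged:
On the way, in this order (a step that is already met when the one before it is completed fails the run):
1. the tray is lifted and tipped with its open end over the bin (angle between tray's own z axis and vertical above 0.3 rad and horizontal distance between tray_lip and bin below 0.14 m and height (world z) of tray_bar above 0.12 m and contact force between the fingers and tray above 1 N), for 0.1 s.
2. every offcut is in the bin and the empty tray is back flat on its mat (x of offcut0 in the frame of bin between -0.085 and 0.085 m and y of offcut0 in the frame of bin between -0.1 and 0.1 m and height (world z) of each of offcut0, offcut1, offcut2, offcut3 below 0.07 m and x of offcut1 in the frame of bin between -0.085 and 0.085 m and y of offcut1 in the frame of bin between -0.1 and 0.1 m and x of offcut2 in the frame of bin between -0.085 and 0.085 m and y of offcut2 in the frame of bin between -0.1 and 0.1 m and x of offcut3 in the frame of bin between -0.085 and 0.085 m and y of offcut3 in the frame of bin between -0.1 and 0.1 m and angle between tray's own z axis and vertical below 0.06 rad and height (world z) of tray below 0.01 m and horizontal distance between tray and mat below 0.04 m and angle between the x axis of tray and the x axis of mat, either way round below 0.35 rad and linear speed of tray below 0.02 m/s), for 0.3 s.
At the end, for the whole second after the job is handed in: All offcuts in the bin; tray flat on its mat (centres within 40 mm, lengths within 0.35 rad); all cups in one upright stack on the tray floor (axes within 12 mm, tilt under 0.12 rad), each within 6 mm of its seated height (3, 23, 43.. mm over the tray's underside); all at rest (all of step 2 and angle between each of cup0, cup1, cup2, cup3, cup4's own z axis and vertical below 0.12 rad and linear speed of each of cup0, cup1, cup2, cup3, cup4 below 0.02 m/s and (z of cup0 in the frame of tray between -0.003 and 0.009 m or z of cup0 in the frame of tray between 0.0172 and 0.0292 m or z of cup0 in the frame of tray between 0.0374 and 0.0494 m or z of cup0 in the frame of tray between 0.0576 and 0.0696 m or z of cup0 in the frame of tray between 0.0778 and 0.0898 m) and x of cup0 in the frame of tray between -0.11 and 0.11 m and y of cup0 in the frame of tray between -0.065 and 0.065 m and horizontal distance between cup0 and cup1 below 0.012 m and distance between cup0 and cup1 above 0.014 m and horizontal distance between each of cup0, cup1 and cup2 below 0.012 m and distance between each of cup0, cup1 and cup2 above 0.014 m and horizontal distance between each of cup0, cup1, cup2 and cup3 below 0.012 m and distance between each of cup0, cup1, cup2 and cup3 above 0.014 m and horizontal distance between each of cup0, cup1, cup2, cup3 and cup4 below 0.012 m and distance between each of cup0, cup1, cup2, cup3 and cup4 above 0.014 m and (z of cup1 in the frame of tray between -0.003 and 0.009 m or z of cup1 in the frame of tray between 0.0172 and 0.0292 m or z of cup1 in the frame of tray between 0.0374 and 0.0494 m or z of cup1 in the frame of tray between 0.0576 and 0.0696 m or z of cup1 in the frame of tray between 0.0778 and 0.0898 m) and x of cup1 in the frame of tray between -0.11 and 0.11 m and y of cup1 in the frame of tray between -0.065 and 0.065 m and (z of cup2 in the frame of tray between -0.003 and 0.009 m or z of cup2 in the frame of tray between 0.0172 and 0.0292 m or z of cup2 in the frame of tray between 0.0374 and 0.0494 m or z of cup2 in the frame of tray between 0.0576 and 0.0696 m or z of cup2 in the frame of tray between 0.0778 and 0.0898 m) and x of cup2 in the frame of tray between -0.11 and 0.11 m and y of cup2 in the frame of tray between -0.065 and 0.065 m and (z of cup3 in the frame of tray between -0.003 and 0.009 m or z of cup3 in the frame of tray between 0.0172 and 0.0292 m or z of cup3 in the frame of tray between 0.0374 and 0.0494 m or z of cup3 in the frame of tray between 0.0576 and 0.0696 m or z of cup3 in the frame of tray between 0.0778 and 0.0898 m) and x of cup3 in the frame of tray between -0.11 and 0.11 m and y of cup3 in the frame of tray between -0.065 and 0.065 m and (z of cup4 in the frame of tray between -0.003 and 0.009 m or z of cup4 in the frame of tray between 0.0172 and 0.0292 m or z of cup4 in the frame of tray between 0.0374 and 0.0494 m or z of cup4 in the frame of tray between 0.0576 and 0.0696 m or z of cup4 in the frame of tray between 0.0778 and 0.0898 m) and x of cup4 in the frame of tray between -0.11 and 0.11 m and y of cup4 in the frame of tray between -0.065 and 0.065 m); the robot touches nothing.
It fails at once if the jar is moved by more than 40 mm (distance of jar from where it was at the start of the episode above 0.04 m).
It fails at once if the oil is moved by more than 40 mm (distance of oil from where it was at the start of the episode above 0.04 m).
Of cup0, cup1, cup2, cup3, cup4 only 3 to 5 are there at a start; the rules pass over those that are not, and their reading is None.
Of offcut0, offcut1, offcut2, offcut3 only 2 to 4 are there at a start; the rules pass over those that are not, and their reading is None.
At some moment in a run one of cup0, cup1, cup2, cup3, cup4 may be knocked a few centimetres aside while the robot is not near it.
It also fails if it takes over 210 s, if anything falls off the work surface, if the arm or the gripper's body presses on something with over 40 N, if the wrist force passes 120 N, or if a joint passes its speed limit or range.

## Working session

There is one attempt and no reset: what is moved stays moved. The work goes in short steps, Python scripts to look and compute and a tool call to move; the robot and the scene stay as the last step left them, time stands still between calls to the robot, and variables do not carry over. Pictures are saved under pics/ and viewed, at most 14 in all, crops included, and the job is handed in when it is done.

Besides the shell and the picture viewer there is one more tool, called after "Request:" as a command line: name --argument value ..., lists and objects as JSON in quotes. arm_command: Moves the arm, as the interface text tells. Its arguments: {"type":"object","properties":{"series":{"type":"array"},"hand":{"type":"number"},"squeeze":{"type":"number"}},"required":["series"]}

```bash
mkdir -p pics
cat > h.py <<'E'
from cell import *
import numpy as np, cv2
from scipy.spatial.transform import Rotation as R
np.set_printoptions(precision=4,suppress=True)
def proj(p,pts):
    return cv2.projectPoints(np.array(pts,float).reshape(-1,1,3),p["rvec"],p["tvec"],p["K"],None)[0].reshape(-1,2)
def ray(p,uv,z):
    Rm=cv2.Rodrigues(np.array(p["rvec"],float))[0];t=np.array(p["tvec"],float).reshape(3)
    d=Rm.T@np.linalg.inv(p["K"])@np.array([uv[0],uv[1],1.]);c=-Rm.T@t
    return c+d*(z-c[2])/d[2]
def st():
    s=observe();print("t",s["time"],"pos",np.array(s["tool_pos"]),"rpy",np.array(s["tool_rot"]),"op",s["opening"],"gf",s["grip_force"],"F",np.array(s["contact_force"]),"q",np.array(s["qpos"]));return s
def delta(pos,rpy=None):
    """shift in tool axes (mm) and rotvec (deg) from current pose to the target"""
    s=observe();A=R.from_euler('xyz',s["tool_rot"]);d=A.inv().apply(np.array(pos)-s["tool_pos"])*1000
    r=np.zeros(3) if rpy is None else np.degrees((A.inv()*R.from_euler('xyz',rpy)).as_rotvec())
    return np.round(d,1),np.round(r,1)
E
python3 - <<'E'
from h import *
st()
for n in("scene","top"):
    p=read_camera(n);cv2.imwrite(f"pics/{n}0.png",p["pixels"])
    for q in("mat","tray","tray_bar","tray_lip","bin","offcut0","offcut1","offcut2","cup0","jar","oil"):
        print(n,q,[(np.array(d["point"]).round(3).tolist(),round(d["confidence"],2),proj(p,[d["point"]])[0].round().tolist()) for d in mark_of(p,q)])
E
```

```text
t 0.0 pos [0.2085 0.4815 0.2915] rpy [-3.14   -0.0002  2.7328] op 0.09152759298983461 gf 0.0 F [-1.126   0.841   0.3697] q [ 1.016   0.3427  1.525   0.      1.2754 -0.146 ]
scene mat [([0.454, -0.026, 0.061], 0.71, [317.0, 178.0]), ([0.451, -0.016, -0.003], 0.56, [321.0, 197.0])]
scene tray [([0.454, -0.01, 0.002], 0.72, [323.0, 196.0])]
scene tray_bar [([0.459, -0.027, 0.064], 0.68, [317.0, 178.0]), ([0.475, 0.055, 0.006], 0.3, [345.0, 201.0]), ([0.43, 0.024, 0.003], 0.22, [336.0, 192.0])]
scene tray_lip [([0.45, 0.095, 0.005], 0.64, [360.0, 198.0]), ([0.644, -0.102, 0.002], 0.42, [274.0, 235.0])]
scene bin [([0.472, 0.334, -0.001], 0.88, [447.0, 214.0])]
scene offcut0 [([0.429, 0.025, 0.004], 0.66, [336.0, 192.0]), ([0.488, 0.006, 0.005], 0.66, [326.0, 203.0]), ([0.474, 0.057, 0.003], 0.54, [345.0, 202.0]), ([0.445, -0.076, 0.002], 0.5, [301.0, 192.0])]
scene offcut1 [([0.429, 0.025, 0.004], 0.66, [336.0, 192.0]), ([0.488, 0.006, 0.005], 0.66, [326.0, 203.0]), ([0.474, 0.057, 0.003], 0.54, [345.0, 202.0]), ([0.445, -0.076, 0.002], 0.5, [301.0, 192.0])]
scene offcut2 [([0.429, 0.025
[... 1191 characters left out ...]
0.428, 0.026, 0.008], 0.59, [316.0, 261.0]), ([0.487, 0.003, 0.003], 0.46, [326.0, 235.0]), ([0.471, 0.052, 0.007], 0.43, [304.0, 242.0])]
top offcut2 [([0.444, -0.073, 0.007], 0.62, [359.0, 253.0]), ([0.428, 0.026, 0.008], 0.59, [316.0, 261.0]), ([0.487, 0.003, 0.003], 0.46, [326.0, 235.0]), ([0.471, 0.052, 0.007], 0.43, [304.0, 242.0])]
top cup0 [([0.676, 0.039, -0.001], 0.97, [309.0, 156.0]), ([0.624, -0.326, 0.0], 0.91, [464.0, 174.0]), ([0.581, -0.24, 0.001], 0.81, [429.0, 193.0]), ([0.699, 0.226, 0.002], 0.75, [231.0, 148.0]), ([0.637, 0.147, -0.002], 0.7, [264.0, 173.0])]
top jar [([0.513, -0.354, 0.004], 0.59, [480.0, 221.0])]
top oil [([0.641, -0.097, -0.002], 0.72, [367.0, 169.0])]
```

View pics/top0.png

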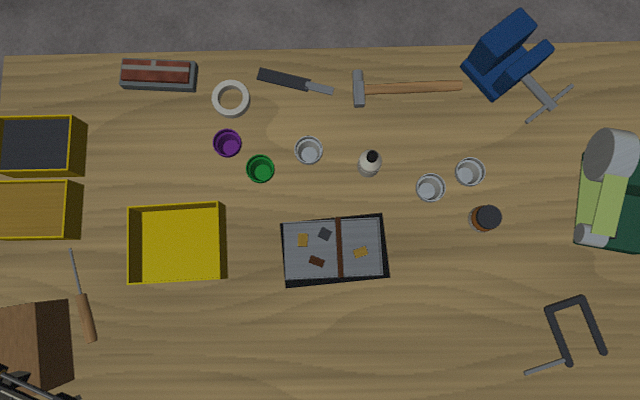

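View pics/scene0.png

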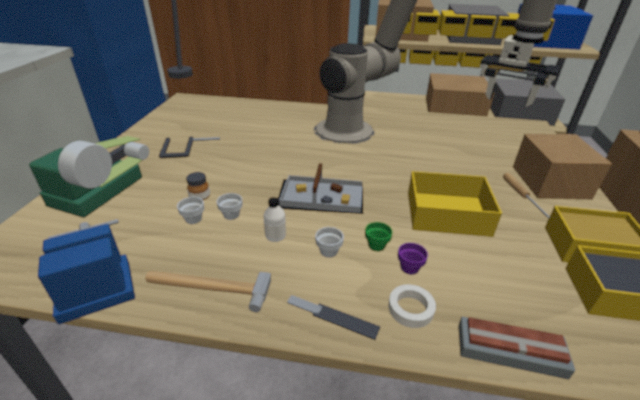

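Run:
```python
from h import *
p=read_camera("top")
for q in("tray","tray_bar","bin"):
    for d in trace(p,q)[:2]:
        m=d["pixels"].astype(np.uint8)
        c,s,a=cv2.minAreaRect(cv2.findNonZero(m));print(q,d["confidence"],m.sum(),c,s,a)
        z={"tray":.02,"tray_bar":.07,"bin":.075}[q]
        print(np.array([ray(p,b,z)[:2] for b in cv2.boxPoints((c,s,a))]))
print("barmark",mark_of(p,"tray_bar"),mark_of(p,"tray_lip"))
# mat: dark pixels
hsv=cv2.cvtColor(p["pixels"],cv2.COLOR_BGR2HSV);print(hsv[156,309],hsv[174,464],hsv[193,429],hsv[148,231],hsv[173,264])
A=R.from_euler('xyz',observe()["tool_rot"]);print(A.as_matrix())
```

```text
tray_bar 0.96 5093 (332.59967041015625, 247.04388427734375) (59.68513107299805, 97.22586059570312) 87.20729064941406
[[ 0.5164  0.0956]
 [ 0.5229 -0.1154]
 [ 0.3953 -0.117 ]
 [ 0.3885  0.0898]]
barmark [{'point': [0.4584, -0.0307, 0.064], 'confidence': 0.72}] [{'point': [0.4541, 0.0974, 0.0044], 'confidence': 0.63}, {'point': [0.6786, 0.0386, -0.0004], 'confidence': 0.31}]
[101  20 140] [101  19 145] [105  21 148] [140 153 115] [ 67 190 114]
[[-0.9176  0.3976  0.    ]
 [ 0.3976  0.9176  0.    ]
 [-0.      0.     -1.    ]]
```

The top view shows the tray at (335,248), its open end toward the bin (175,245). It holds four offcuts at (303,240), (325,233), (317,261) and (360,252). There are three silver cups at (309,150), (430,187) and (470,172), plus green and purple look-alikes at (260,168) and (227,142). I'll move above the bar.

Request:
arm_command --series '[{"x": -431, "y": -370, "z": 90, "rz": -25.2}, {"x": -431, "y": -370, "z": 90, "rz": -25.2}, {"x": -431, "y": -370, "z": 90, "rz": -25.2}, {"x": -431, "y": -370, "z": 90, "rz": -25.2}, {"x": -431, "y": -370, "z": 90, "rz": -25.2}, {"x": -431, "y": -370, "z": 90, "rz": -25.2}, {"x": -431, "y": -370, "z": 90, "rz": -25.2}, {"x": -431, "y": -370, "z": 90, "rz": -25.2}, {"x": -431, "y": -370, "z": 90, "rz": -25.2}, {"x": -431, "y": -370, "z": 90, "rz": -25.2}, {"x": -431, "y": -370, "z": 90, "rz": -25.2}, {"x": -431, "y": -370, "z": 90, "rz": -25.2}, {"x": -431, "y": -370, "z": 90, "rz": -25.2}, {"x": -431, "y": -370, "z": 90, "rz": -25.2}, {"x": -431, "y": -370, "z": 90, "rz": -25.2}]' --hand 45 --squeeze 50

```text
invalid input
```

Run:
```python
from h import *
st();print(R.from_euler('xyz',observe()["tool_rot"]).as_matrix())
for n in("scene","top"):
    p=read_camera(n);print(n,[mark_of(p,q)[:1] for q in("tray_bar","tray_lip","mat","bin")])
print(globals().get("finger_overhang"))
print(delta([.457,-.029,.107]))
```

```text
t 1.5 pos [0.2087 0.4817 0.2922] rpy [3.1416 0.     2.7327] op 0.09151897708906183 gf 0.0 F [-0.5602 -0.1896  0.6143] q [ 1.016   0.342   1.5241 -0.      1.2754 -0.146 ]
[[-0.9176  0.3976  0.    ]
 [ 0.3976  0.9176  0.    ]
 [-0.      0.     -1.    ]]
scene [[{'point': [0.4561, -0.0258, 0.06], 'confidence': 0.88}], [], [{'point': [0.4504, -0.0147, -0.0024], 'confidence': 0.71}], [{'point': [0.4694, 0.3324, 0.0012], 'confidence': 0.96}]]
top [[{'point': [0.4554, -0.0301, 0.0637], 'confidence': 0.94}], [{'point': [0.4511, 0.0958, 0.0038], 'confidence': 0.57}], [{'point': [0.6241, -0.3273, 0.0015], 'confidence': 0.61}], [{'point': [0.4693, 0.3324, -0.0032], 'confidence': 0.61}]]
0.0655
(array([-430.9, -370. ,  185.2]), array([0., 0., 0.]))
```

Request:
arm_command --series '[{"x": -43, "y": -37, "z": 9, "rx": 0, "ry": 0, "rz": -3}]'

```text
time: 2.1
tool_pos: [0.2295, 0.4402, 0.2849]
tool_rot: [3.137, -0.0, 2.79]
contact_force: [2.7, -0.4, 0.0]
opening: 0.0915
grip_force: 0.0
```

Request:
arm_command --series '[{"x": -370, "y": -353, "z": 83, "rx": 0, "ry": 0, "rz": -22.2}, {"x": -370, "y": -353, "z": 83, "rx": 0, "ry": 0, "rz": -22.2}, {"x": -370, "y": -353, "z": 83, "rx": 0, "ry": 0, "rz": -22.2}, {"x": -370, "y": -353, "z": 83, "rx": 0, "ry": 0, "rz": -22.2}, {"x": -370, "y": -353, "z": 83, "rx": 0, "ry": 0, "rz": -22.2}, {"x": -370, "y": -353, "z": 83, "rx": 0, "ry": 0, "rz": -22.2}, {"x": -370, "y": -353, "z": 83, "rx": 0, "ry": 0, "rz": -22.2}, {"x": -370, "y": -353, "z": 83, "rx": 0, "ry": 0, "rz": -22.2}, {"x": -370, "y": -353, "z": 83, "rx": 0, "ry": 0, "rz": -22.2}, {"x": -370, "y": -353, "z": 83, "rx": 0, "ry": 0, "rz": -22.2}, {"x": -370, "y": -353, "z": 83, "rx": 0, "ry": 0, "rz": -22.2}, {"x": -370, "y": -353, "z": 83, "rx": 0, "ry": 0, "rz": -22.2}, {"x": -370, "y": -353, "z": 83, "rx": 0, "ry": 0, "rz": -22.2}]' --hand 45 --squeeze 50

```text
time: 3.4
tool_pos: [0.4536, -0.0229, 0.2011]
tool_rot: [3.141, -0.001, -3.112]
contact_force: [-1.0, 1.3, -0.0]
opening: 0.0446
grip_force: 0.0
```

Run:
```python
from h import *
st();print(R.from_euler('xyz',observe()["tool_rot"]).as_matrix())
p=read_camera("top");print([mark_of(p,q)[:1] for q in("tray_bar","tray_lip")])
print(delta([.456,-.029,.107]))
```

```text
t 3.4 pos [ 0.4536 -0.0229  0.2011] rpy [ 3.141  -0.0009 -3.1124] op 0.04463881753154922 gf 0.0 F [-1.0236  1.2543 -0.0418] q [-0.2196  0.3184  1.8428  0.0004  0.9814 -1.8198]
[[-0.9996 -0.0292 -0.0009]
 [-0.0292  0.9996  0.0006]
 [ 0.0009  0.0006 -1.    ]]
[[], [{'point': [0.4526, 0.0989, 0.0046], 'confidence': 0.65}]]
(array([-2.4, -7.6, 94.6]), array([0., 0., 0.]))
```

Request:
arm_command --series '[{"x": 0, "y": 0, "z": 45, "rx": 0, "ry": 0, "rz": 0}, {"x": 0, "y": 0, "z": 80, "rx": 0, "ry": 0, "rz": 0}, {"x": 0, "y": 0, "z": 93, "rx": 0, "ry": 0, "rz": 0}, {"x": 0, "y": 0, "z": 93, "rx": 0, "ry": 0, "rz": 0}, {"x": 0, "y": 0, "z": 93, "rx": 0, "ry": 0, "rz": 0}]'

```text
time: 4.05
tool_pos: [0.454, -0.0218, 0.109]
tool_rot: [-3.142, 0.001, -3.109]
contact_force: [0.2, 0.0, 0.1]
opening: 0.0451
grip_force: 0.0
```

Request:
arm_command --series '[{"x": 0, "y": 0, "z": 0, "rx": 0, "ry": 0, "rz": 0}, {"x": 0, "y": 0, "z": 0, "rx": 0, "ry": 0, "rz": 0}, {"x": 0, "y": 0, "z": 0, "rx": 0, "ry": 0, "rz": 0}, {"x": 0, "y": 0, "z": 0, "rx": 0, "ry": 0, "rz": 0}, {"x": 0, "y": 0, "z": 0, "rx": 0, "ry": 0, "rz": 0}, {"x": 0, "y": 0, "z": 0, "rx": 0, "ry": 0, "rz": 0}, {"x": 0, "y": 0, "z": 0, "rx": 0, "ry": 0, "rz": 0}]' --hand 0 --squeeze 55

```text
time: 4.75
tool_pos: [0.4542, -0.0229, 0.1088]
tool_rot: [-3.141, 0.001, -3.111]
contact_force: [-1.2, -3.0, 4.7]
opening: 0.0116
grip_force: 55.0
```

Run:
```python
from h import *
st()
```

```text
t 4.75 pos [ 0.4542 -0.0229  0.1088] rpy [-3.1411  0.0011 -3.1106] op 0.01163470936926745 gf 55.001535415649414 F [-1.178  -3.0218  4.6922] q [-0.2191  0.4683  1.9401 -0.0004  0.7319 -1.8207]
```

Request:
arm_command --series '[{"x": 0, "y": 0, "z": -20, "rx": 0, "ry": 0, "rz": 0}, {"x": 0, "y": 0, "z": -50, "rx": 0, "ry": 0, "rz": 0}, {"x": 0, "y": 0, "z": -90, "rx": 0, "ry": 0, "rz": 0}, {"x": 0, "y": 0, "z": -130, "rx": 0, "ry": 0, "rz": 0}, {"x": -2, "y": 10, "z": -160, "rx": 0, "ry": 0, "rz": 0}, {"x": -4, "y": 25, "z": -175, "rx": 0, "ry": 0, "rz": 0}, {"x": -6, "y": 45, "z": -180, "rx": 0, "ry": 0, "rz": 0}, {"x": -8, "y": 70, "z": -180, "rx": 0, "ry": 0, "rz": 0}, {"x": -10, "y": 100, "z": -180, "rx": 0, "ry": 0, "rz": 0}, {"x": -12, "y": 130, "z": -180, "rx": 0, "ry": 0, "rz": 0}, {"x": -15, "y": 160, "z": -180, "rx": 0, "ry": 0, "rz": 0}, {"x": -17, "y": 190, "z": -180, "rx": 0, "ry": 0, "rz": 0}, {"x": -19, "y": 220, "z": -180, "rx": 0, "ry": 0, "rz": 0}, {"x": -21, "y": 250, "z": -180, "rx": 0, "ry": 0, "rz": 0}, {"x": -23, "y": 275, "z": -180, "rx": 0, "ry": 0, "rz": 0}, {"x": -23, "y": 295, "z": -180, "rx": 0, "ry": 0, "rz": 0}, {"x": -23, "y": 308, "z": -180, "rx": 0, "ry": 0, "rz": 0}, {"x": -23, "y": 313, "z": -180, "rx": 0, "ry": 0, "rz": 0}, {"x": -23, "y": 313, "z": -180, "rx": 0, "ry": 0, "rz": 0}]'

```text
time: 6.65
tool_pos: [0.4668, 0.291, 0.2878]
tool_rot: [-3.141, -0.001, -3.11]
contact_force: [0.6, -0.6, -5.2]
opening: 0.0119
grip_force: 55.0
```

Run:
```python
from h import *
st()
p=read_camera("scene");print([mark_of(p,q)[:1] for q in("tray_bar","tray_lip","bin")])
cv2.imwrite("pics/s1.png",p["pixels"])
print(delta([.468,.331,.26]))
```

```text
t 6.65 pos [0.4668 0.291  0.2878] rpy [-3.141  -0.0013 -3.1099] op 0.011857844087935537 gf 54.99880850315094 F [ 0.5727 -0.5558 -5.2338] q [ 0.4182  0.3921  1.4608 -0.      1.2901 -1.1843]
[[{'point': [0.4706, 0.289, 0.2415], 'confidence': 0.85}], [{'point': [0.463, 0.4153, 0.1848], 'confidence': 0.81}], [{'point': [0.4712, 0.3333, 0.0053], 'confidence': 0.86}]]
(array([-2. , 40.8, 28.4]), array([0., 0., 0.]))
```

View pics/s1.png

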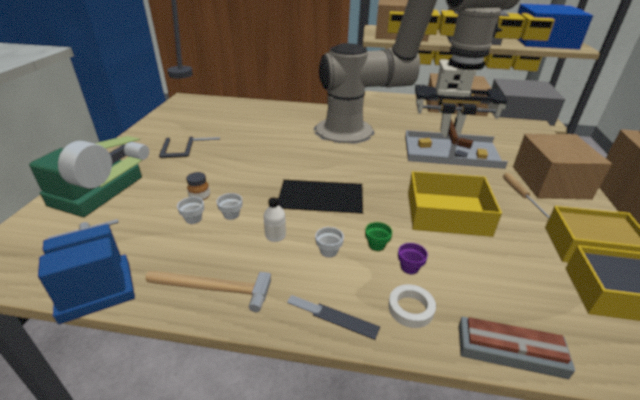

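The tray is level above the bin with its offcuts, at (453,148) in the scene view. Now I'll tip it.

Request:
arm_command --series '[{"x": 0, "y": 5, "z": 3, "rx": 7, "ry": 0, "rz": 0}, {"x": 0, "y": 9, "z": 6, "rx": 14, "ry": 0, "rz": 0}, {"x": 0, "y": 14, "z": 9, "rx": 20, "ry": 0, "rz": 0}, {"x": 0, "y": 18, "z": 12, "rx": 25, "ry": 0, "rz": 0}, {"x": 0, "y": 21, "z": 14, "rx": 30, "ry": 0, "rz": 0}, {"x": 0, "y": 24, "z": 16, "rx": 35, "ry": 0, "rz": 0}, {"x": 0, "y": 28, "z": 19, "rx": 40, "ry": 0, "rz": 0}, {"x": 0, "y": 31, "z": 22, "rx": 45, "ry": 0, "rz": 0}, {"x": 0, "y": 35, "z": 24, "rx": 50, "ry": 0, "rz": 0}, {"x": 0, "y": 38, "z": 26, "rx": 55, "ry": 0, "rz": 0}, {"x": 0, "y": 41, "z": 28, "rx": 60, "ry": 0, "rz": 0}, {"x": 0, "y": 41, "z": 28, "rx": 60, "ry": 0, "rz": 0}, {"x": 0, "y": 41, "z": 28, "rx": 60, "ry": 0, "rz": 0}, {"x": 0, "y": 41, "z": 28, "rx": 60, "ry": 0, "rz": 0}, {"x": 0, "y": 41, "z": 28, "rx": 60, "ry": 0, "rz": 0}, {"x": 0, "y": 41, "z": 28, "rx": 60, "ry": 0, "rz": 0}]'

```text
time: 8.45
tool_pos: [0.466, 0.3316, 0.2613]
tool_rot: [-2.096, 0.001, -3.111]
contact_force: [0.0, -0.2, -3.4]
opening: 0.0116
grip_force: 55.0
```

Run:
```python
from h import *
st()
p=read_camera("scene");print([mark_of(p,q)[:4] for q in("tray_bar","tray_lip","mat","offcut0")])
cv2.imwrite("pics/s2.png",p["pixels"][80:260,200:560])
p=read_camera("top");print(mark_of(p,"mat")[:2],[d["point"] for d in mark_of(p,"offcut0")[:4]])
for d in trace(p,"mat")[:1]:
    c,s,a=cv2.minAreaRect(cv2.findNonZero(d["pixels"].astype(np.uint8)));print(c,s,a)
    print(np.array([ray(p,b,.003)[:2] for b in cv2.boxPoints((c,s,a))]),ray(p,c,.003))
```

```text
t 8.45 pos [0.466  0.3316 0.2613] rpy [-2.0963  0.0012 -3.1112] op 0.011602318726553302 gf 54.99956130981445 F [ 0.0286 -0.2158 -3.4182] q [ 0.7683  0.8293  1.1002 -0.76    1.9481 -0.8401]
[[{'point': [0.4711, 0.2905, 0.2376], 'confidence': 0.6}], [{'point': [0.4676, 0.3073, 0.0989], 'confidence': 0.91}], [{'point': [0.4532, -0.0163, -0.0023], 'confidence': 0.72}], [{'point': [0.4655, 0.3702, 0.0004], 'confidence': 0.47}, {'point': [0.4366, 0.4082, 0.0206], 'confidence': 0.44}]]
[{'point': [0.4483, -0.0173, 0.0056], 'confidence': 0.67}] [[0.4364, 0.408, 0.0207], [0.5199, 0.3935, 0.0137]]
(334.22625732421875, 250.24887084960938) (66.75604248046875, 105.90560150146484) 84.5962142944336
[[ 0.5185  0.1123]
 [ 0.5374 -0.133 ]
 [ 0.3851 -0.1416]
 [ 0.3664  0.0983]] [ 0.451  -0.0161  0.003 ]
```

View pics/s2.png

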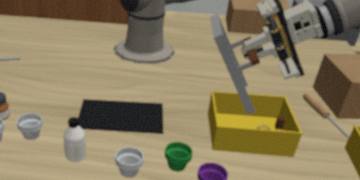

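Request:
arm_command --series '[{"x": 0, "y": -6, "z": 3, "rx": -8, "ry": 0, "rz": 0}, {"x": 0, "y": -12, "z": 6, "rx": -16, "ry": 0, "rz": 0}, {"x": 0, "y": -18, "z": 9, "rx": -24, "ry": 0, "rz": 0}, {"x": 0, "y": -24, "z": 12, "rx": -32, "ry": 0, "rz": 0}, {"x": 0, "y": -30, "z": 15, "rx": -40, "ry": 0, "rz": 0}, {"x": 0, "y": -36, "z": 18, "rx": -48, "ry": 0, "rz": 0}, {"x": 0, "y": -41, "z": 20, "rx": -55, "ry": 0, "rz": 0}, {"x": 0, "y": -45, "z": 22, "rx": -60, "ry": 0, "rz": 0}, {"x": 0, "y": -45, "z": 22, "rx": -60, "ry": 0, "rz": 0}, {"x": 0, "y": -45, "z": 22, "rx": -60, "ry": 0, "rz": 0}]'

```text
time: 9.9
tool_pos: [0.467, 0.2898, 0.2884]
tool_rot: [-3.139, -0.001, -3.111]
contact_force: [-0.2, -0.1, -3.5]
opening: 0.0116
grip_force: 55.0
```

Run:
```python
from h import *
st()
p=read_camera("top");print([(q,mark_of(p,q)[:4]) for q in("tray_bar","tray_lip","offcut0")])
cv2.imwrite("pics/t3.png",cv2.resize(p["pixels"][150:350,60:360],None,fx=2,fy=2))
print(delta([.450,-.03,.11],[np.pi,0,np.pi+.077]))
```

```text
t 9.9 pos [0.467  0.2898 0.2884] rpy [-3.1388 -0.0006 -3.1114] op 0.011624674908594703 gf 54.999228715896606 F [-0.2266 -0.0934 -3.5093] q [ 0.417   0.391   1.4608 -0.0025  1.2914 -1.1833]
[('tray_bar', []), ('tray_lip', []), ('offcut0', [{'point': [0.6416, -0.0976, -0.0008], 'confidence': 0.59}])]
(array([  27.1, -320.2,  178.3]), array([-0.1, -0.1, -2.5]))
```

View pics/t3.png

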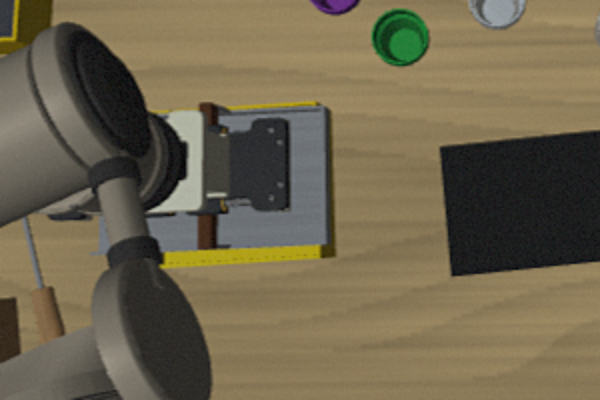

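The tray looks empty, with its +x half visible at (270,180) in the crop and nothing on it. I'll carry it back.

Request:
arm_command --series '[{"x": 2, "y": -30, "z": 0, "rx": 0, "ry": 0, "rz": 0}, {"x": 5, "y": -75, "z": 0, "rx": 0, "ry": 0, "rz": 0}, {"x": 9, "y": -120, "z": 0, "rx": 0, "ry": 0, "rz": 0}, {"x": 13, "y": -165, "z": 0, "rx": 0, "ry": 0, "rz": 0}, {"x": 17, "y": -210, "z": 0, "rx": 0, "ry": 0, "rz": -1}, {"x": 21, "y": -255, "z": 10, "rx": 0, "ry": 0, "rz": -2}, {"x": 25, "y": -295, "z": 40, "rx": 0, "ry": 0, "rz": -2.5}, {"x": 27, "y": -315, "z": 80, "rx": 0, "ry": 0, "rz": -2.5}, {"x": 27, "y": -320, "z": 120, "rx": 0, "ry": 0, "rz": -2.5}, {"x": 27, "y": -320, "z": 150, "rx": 0, "ry": 0, "rz": -2.5}, {"x": 27, "y": -320, "z": 165, "rx": 0, "ry": 0, "rz": -2.5}, {"x": 27, "y": -320, "z": 173, "rx": 0, "ry": 0, "rz": -2.5}, {"x": 27, "y": -320, "z": 177, "rx": 0, "ry": 0, "rz": -2.5}, {"x": 27, "y": -320, "z": 179, "rx": 0, "ry": 0, "rz": -2.5}, {"x": 27, "y": -320, "z": 179, "rx": 0, "ry": 0, "rz": -2.5}, {"x": 27, "y": -320, "z": 179, "rx": 0, "ry": 0, "rz": -2.5}]'

```text
time: 11.7
tool_pos: [0.4505, -0.0302, 0.1101]
tool_rot: [-3.141, 0.002, -3.067]
contact_force: [1.5, 0.3, -2.5]
opening: 0.0113
grip_force: 55.0
```

Run:
```python
from h import *
st()
p=read_camera("scene");print([(q,mark_of(p,q)[:4]) for q in("tray_bar","tray_lip","tray","offcut0")])
```

```text
t 11.7 pos [ 0.4505 -0.0302  0.1101] rpy [-3.1411  0.0015 -3.0666] op 0.011294109099870484 gf 54.999332427978516 F [ 1.5202  0.2929 -2.4695] q [-0.2371  0.4617  1.9479  0.      0.7304 -1.8829]
[('tray_bar', [{'point': [0.4542, -0.0292, 0.0654], 'confidence': 0.74}]), ('tray_lip', [{'point': [0.4401, 0.0945, 0.007], 'confidence': 0.74}, {'point': [0.622, -0.3304, 0.0026], 'confidence': 0.18}]), ('tray', [{'point': [0.4492, -0.0151, 0.0014], 'confidence': 0.6}]), ('offcut0', [{'point': [0.4628, 0.3691, -0.0014], 'confidence': 0.58}, {'point': [0.4378, 0.4083, 0.0185], 'confidence': 0.53}, {'point': [0.4425, 0.0947, 0.0048], 'confidence': 0.35}])]
```

Request:
arm_command --series '[{"x": 0, "y": 0, "z": 1.5, "rx": 0, "ry": 0, "rz": 0}, {"x": 0, "y": 0, "z": 1.5, "rx": 0, "ry": 0, "rz": 0}, {"x": 0, "y": 0, "z": 1.5, "rx": 0, "ry": 0, "rz": 0}]'

```text
time: 12.25
tool_pos: [0.4502, -0.0303, 0.1088]
tool_rot: [-3.141, 0.001, -3.067]
contact_force: [-3.0, 0.0, 9.4]
opening: 0.0119
grip_force: 55.0
```

Request:
arm_command --series '[{"x": 0, "y": 0, "z": 0, "rx": 0, "ry": 0, "rz": 0}, {"x": 0, "y": 0, "z": 0, "rx": 0, "ry": 0, "rz": 0}, {"x": 0, "y": 0, "z": 0, "rx": 0, "ry": 0, "rz": 0}, {"x": 0, "y": 0, "z": 0, "rx": 0, "ry": 0, "rz": 0}, {"x": 0, "y": 0, "z": -20, "rx": 0, "ry": 0, "rz": 0}, {"x": 0, "y": 0, "z": -60, "rx": 0, "ry": 0, "rz": 0}, {"x": 0, "y": 0, "z": -110, "rx": 0, "ry": 0, "rz": 0}, {"x": 0, "y": 0, "z": -160, "rx": 0, "ry": 0, "rz": 0}, {"x": 80, "y": 0, "z": -190, "rx": 0, "ry": 0, "rz": 0}, {"x": 80, "y": -30, "z": -190, "rx": 0, "ry": 0, "rz": 0}, {"x": 80, "y": -80, "z": -190, "rx": 0, "ry": 0, "rz": 0}, {"x": 80, "y": -130, "z": -190, "rx": 0, "ry": 0, "rz": 0}, {"x": 80, "y": -180, "z": -190, "rx": 0, "ry": 0, "rz": 0}, {"x": 80, "y": -200, "z": -190, "rx": 0, "ry": 0, "rz": 0}]' --hand 45

```text
time: 13.65
tool_pos: [0.385, -0.2395, 0.2978]
tool_rot: [-3.14, 0.0, -3.07]
contact_force: [0.4, -0.2, 0.0]
opening: 0.045
grip_force: 0.0
```

Run:
```python
from h import *
st()
for n in("scene","top"):
    p=read_camera(n);cv2.imwrite(f"pics/{n}4.png",p["pixels"])
    for q in("tray_bar","tray_lip","tray","offcut0","cup0","oil","jar"): print(n,q,[(np.round(d["point"],3).tolist(),round(d["confidence"],2)) for d in mark_of(p,q)])
```

```text
t 13.65 pos [ 0.385  -0.2395  0.2978] rpy [-3.1402  0.0005 -3.07  ] op 0.04499376342776581 gf 0.0 F [ 0.3964 -0.1505  0.048 ] q [-0.7254  0.2052  1.6989 -0.0007  1.2362 -2.3676]
scene tray_bar [([0.453, -0.031, 0.062], 0.9)]
scene tray_lip [([0.441, 0.095, 0.006], 0.71)]
scene tray [([0.45, -0.016, 0.002], 0.58)]
scene offcut0 [([0.438, 0.41, 0.022], 0.68), ([0.461, 0.37, -0.001], 0.44)]
scene cup0 [([0.7, 0.227, 0.001], 0.89), ([0.585, -0.233, -0.005], 0.86), ([0.625, -0.329, 0.002], 0.8), ([0.639, 0.151, 0.0], 0.74), ([0.679, 0.038, -0.0], 0.56)]
scene oil [([0.644, -0.1, 0.0], 0.81)]
scene jar [([0.515, -0.353, 0.003], 0.84)]
top tray_bar [([0.45, -0.034, 0.065], 0.75), ([0.519, 0.394, 0.01], 0.36)]
top tray_lip [([0.442, 0.095, 0.006], 0.68)]
top tray [([0.449, -0.014, 0.002], 0.63)]
top offcut0 [([0.519, 0.394, 0.013], 0.68), ([0.464, 0.37, 0.004], 0.66), ([0.435, 0.409, 0.022], 0.5), ([0.478, 0.415, 0.018], 0.45)]
top cup0 [([0.623, -0.328, -0.001], 0.92), ([0.672, 0.04, 0.001], 0.84), ([0.633, 0.148, 0.001], 0.84), ([0.582, -0.239, 0.007], 0.8), ([0.701, 0.227, 0.002], 0.6)]
top oil [([0.643, -0.096, -0.004], 0.86), ([0.434, 0.408, 0.022], 0.22)]
top jar [([0.512, -0.356, 0.005], 0.84)]
```

View pics/top4.png

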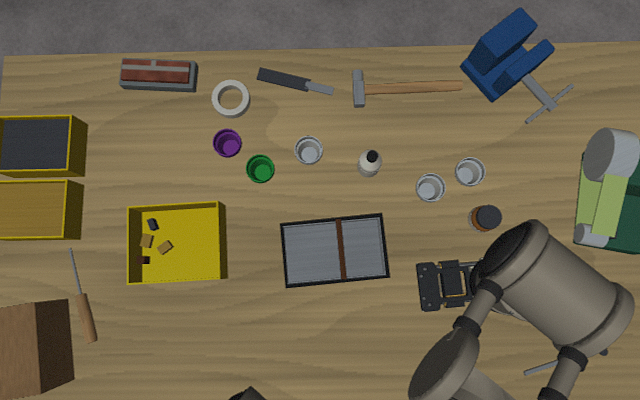

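All four offcuts are in the bin, around (150,240), and the empty tray is square on its mat. Next I'll locate the cups more precisely.

```bash
cat > cups.py <<'E'
from h import *
from scipy.optimize import minimize
a=np.linspace(0,2*np.pi,40)
def sil(p,c,z0):
    P=np.concatenate([np.c_[c[0]+r*np.cos(a),c[1]+r*np.sin(a),np.full(40,z0+z)] for r,z in((.021,0),(.028,.028),(.0325,.032),(.0325,.05))])
    m=np.zeros((1600,2560),np.uint8);cv2.fillConvexPoly(m,cv2.convexHull((proj(p,P)*4+1.5).round().astype(int)),1)
    return cv2.resize(m.astype(np.float32),(640,400),interpolation=cv2.INTER_AREA)
def cups(near,cams=("top","scene"),z0=0):
    "refined xy of the cups within 5 cm of each guess, per camera"
    for n in cams:
        p=read_camera(n);D=trace(p,"cup0")
        for g in near:
            uv=proj(p,[[g[0],g[1],z0+.03]])[0]
            c=[(np.hypot(*(np.argwhere(d["pixels"]).mean(0)[::-1]-uv)),i) for i,d in enumerate(D)]
            if not c or min(c)[0]>25: print(n,g,"missing");continue
            M=D[min(c)[1]]["pixels"].astype(np.float32)
            f=lambda x:np.abs(sil(p,np.array(x)/1000,z0)-M).sum()
            r=minimize(f,np.array(g)*1000,method="Nelder-Mead",options=dict(initial_simplex=np.array(g)*1000+[[0,0],[10,0],[0,10]],xatol=.3))
            print(n,g,(r.x).round(1),"res",round(r.fun),M.sum())
E
python3 - <<'E'
from cups import *
cups([(.583,-.237),(.623,-.328),(.676,.039)])
print(delta([.583,-.237,.25],[np.pi,0,1.98]))
E
```

```text
top (0.583, -0.237) [ 587.3 -234.9] res 31 698.0
top (0.623, -0.328) [ 622.1 -325.5] res 58 678.0
top (0.676, 0.039) [679.1  38.6] res 28 660.0
scene (0.583, -0.237) [ 582.7 -237.6] res 42 527.0
scene (0.623, -0.328) [ 616.6 -329.1] res 33 581.0
scene (0.676, 0.039) [675.7  37.2] res 28 690.0
(array([-197.2,  -16.1,   47.8]), array([ 0. ,  0. , 70.8]))
```

Request:
arm_command --series '[{"x": -40, "y": -3, "z": 10, "rx": 0, "ry": 0, "rz": 8.5}, {"x": -80, "y": -6, "z": 20, "rx": 0, "ry": 0, "rz": 17}, {"x": -120, "y": -9, "z": 30, "rx": 0, "ry": 0, "rz": 25.5}, {"x": -160, "y": -12, "z": 40, "rx": 0, "ry": 0, "rz": 34}, {"x": -199, "y": -15, "z": 48, "rx": 0, "ry": 0, "rz": 42.5}, {"x": -199, "y": -15, "z": 48, "rx": 0, "ry": 0, "rz": 51}, {"x": -199, "y": -15, "z": 48, "rx": 0, "ry": 0, "rz": 59.5}, {"x": -199, "y": -15, "z": 48, "rx": 0, "ry": 0, "rz": 68}, {"x": -199, "y": -15, "z": 48, "rx": 0, "ry": 0, "rz": 70.8}, {"x": -199, "y": -15, "z": 48, "rx": 0, "ry": 0, "rz": 70.8}, {"x": -199, "y": -15, "z": 48, "rx": 0, "ry": 0, "rz": 70.8}, {"x": -199, "y": -15, "z": 48, "rx": 0, "ry": 0, "rz": 70.8}]' --hand 91.5 --squeeze 25

```text
time: 15.85
tool_pos: [0.5847, -0.2359, 0.2498]
tool_rot: [3.142, -0.0, 1.982]
contact_force: [-0.2, 0.7, -0.2]
opening: 0.0914
grip_force: 0.0
```

Run:
```python
from cups import *
st()
cups([(.585,-.236)],("scene",))
print(delta([.585,-.236,.087],[np.pi,0,1.98]))
```

```text
t 15.85 pos [ 0.5847 -0.2359  0.2498] rpy [ 3.1416 -0.0001  1.9816] op 0.09141985478014197 gf 0.0 F [-0.1593  0.6919 -0.2138] q [-0.5049  0.5691  1.2742  0.0001  1.2984 -0.9157]
scene (0.585, -0.236) [ 582.6 -237.6] res 53 517.0
(array([ -0.3,   0.2, 162.9]), array([ 0. , -0. ,  0.1]))
```

Request:
arm_command --series '[{"x": 0, "y": 0, "z": 45, "rx": 0, "ry": 0, "rz": 0}, {"x": 0, "y": 0, "z": 90, "rx": 0, "ry": 0, "rz": 0}, {"x": 0, "y": 0, "z": 130, "rx": 0, "ry": 0, "rz": 0}, {"x": 0, "y": 0, "z": 155, "rx": 0, "ry": 0, "rz": 0}, {"x": 0, "y": 0, "z": 163, "rx": 0, "ry": 0, "rz": 0}, {"x": 0, "y": 0, "z": 163, "rx": 0, "ry": 0, "rz": 0}, {"x": 0, "y": 0, "z": 163, "rx": 0, "ry": 0, "rz": 0}]'

```text
time: 16.65
tool_pos: [0.5856, -0.2362, 0.0884]
tool_rot: [3.14, 0.002, 1.981]
contact_force: [0.6, -0.6, 0.3]
opening: 0.0917
grip_force: 0.0
```

Request:
arm_command --series '[{"x": 0, "y": 0, "z": 0, "rx": 0, "ry": 0, "rz": 0}, {"x": 0, "y": 0, "z": 0, "rx": 0, "ry": 0, "rz": 0}, {"x": 0, "y": 0, "z": 0, "rx": 0, "ry": 0, "rz": 0}, {"x": 0, "y": 0, "z": 0, "rx": 0, "ry": 0, "rz": 0}, {"x": 0, "y": 0, "z": 0, "rx": 0, "ry": 0, "rz": 0}, {"x": 0, "y": 0, "z": -30, "rx": 0, "ry": 0, "rz": 0}, {"x": 0, "y": 0, "z": -75, "rx": 0, "ry": 0, "rz": 0}, {"x": 0, "y": 0, "z": -120, "rx": 0, "ry": 0, "rz": 0}, {"x": 0, "y": 0, "z": -163, "rx": 0, "ry": 0, "rz": 0}, {"x": 0, "y": 0, "z": -163, "rx": 0, "ry": 0, "rz": 0}]' --hand 50 --squeeze 25

```text
time: 17.65
tool_pos: [0.5868, -0.2368, 0.2569]
tool_rot: [3.134, 0.01, 1.981]
contact_force: [0.8, -0.6, -0.3]
opening: 0.0653
grip_force: 25.0
```

Run:
```python
from cups import *
st()
for n in("scene","top"):
    p=read_camera(n);print([np.round(d["point"],3) for d in mark_of(p,"cup0")])
print(delta([.446,.035,.20],[np.pi,0,1.65]))
```

```text
t 17.65 pos [ 0.5868 -0.2368  0.2569] rpy [3.1339 0.0098 1.9806] op 0.06531388345149924 gf 24.999805295774422 F [ 0.8476 -0.6317 -0.2525] q [-0.5047  0.5621  1.2664  0.0001  1.3007 -0.9146]
[array([ 0.621, -0.331,  0.001]), array([ 0.587, -0.236,  0.166]), array([0.636, 0.15 , 0.002]), array([0.681, 0.037, 0.   ]), array([ 0.701,  0.227, -0.002])]
[array([0.637, 0.147, 0.004]), array([ 0.578, -0.238,  0.168]), array([0.674, 0.038, 0.002]), array([ 0.64 , -0.096, -0.   ])]
(array([302.9, -18.8,  48.9]), array([-0.1, -0.1, 18.9]))
```

Request:
arm_command --series '[{"x": 40, "y": -2, "z": 0, "rx": 0, "ry": 0, "rz": 3}, {"x": 88, "y": -5, "z": 0, "rx": 0, "ry": 0, "rz": 6}, {"x": 136, "y": -8, "z": 0, "rx": 0, "ry": 0, "rz": 9}, {"x": 184, "y": -11, "z": 0, "rx": 0, "ry": 0, "rz": 12}, {"x": 232, "y": -14, "z": 0, "rx": 0, "ry": 0, "rz": 15}, {"x": 275, "y": -17, "z": 0, "rx": 0, "ry": 0, "rz": 18.9}, {"x": 304, "y": -20, "z": 20, "rx": 0, "ry": 0, "rz": 18.9}, {"x": 304, "y": -20, "z": 60, "rx": 0, "ry": 0, "rz": 18.9}, {"x": 304, "y": -20, "z": 100, "rx": 0, "ry": 0, "rz": 18.9}, {"x": 304, "y": -20, "z": 130, "rx": 0, "ry": 0, "rz": 18.9}, {"x": 304, "y": -20, "z": 146, "rx": 0, "ry": 0, "rz": 18.9}, {"x": 304, "y": -20, "z": 152, "rx": 0, "ry": 0, "rz": 18.9}, {"x": 304, "y": -20, "z": 156, "rx": 0, "ry": 0, "rz": 18.9}, {"x": 304, "y": -20, "z": 156, "rx": 0, "ry": 0, "rz": 18.9}, {"x": 304, "y": -20, "z": 156, "rx": 0, "ry": 0, "rz": 18.9}, {"x": 304, "y": -20, "z": 156, "rx": 0, "ry": 0, "rz": 18.9}]'

```text
time: 19.45
tool_pos: [0.4456, 0.035, 0.0943]
tool_rot: [3.14, 0.0, 1.651]
contact_force: [0.8, 0.7, -0.8]
opening: 0.0653
grip_force: 25.0
```

Run:
```python
from cups import *
st()
p=read_camera("scene");print([np.round(d["point"],3) for d in mark_of(p,"cup0")])
```

```text
t 19.45 pos [0.4456 0.035  0.0943] rpy [3.1404 0.0001 1.6506] op 0.06527061882508046 gf 24.99984990190569 F [ 0.7774  0.6903 -0.8359] q [-0.0933  0.4859  1.972   0.0002  0.6825 -0.1733]
[array([0.682, 0.04 , 0.   ]), array([ 0.621, -0.328,  0.002]), array([ 0.515, -0.354,  0.   ]), array([0.448, 0.037, 0.003]), array([ 0.699,  0.23 , -0.003]), array([0.637, 0.151, 0.   ])]
```

Request:
arm_command --series '[{"x": 0, "y": 0, "z": 1.2, "rx": 0, "ry": 0, "rz": 0}, {"x": 0, "y": 0, "z": 1.2, "rx": 0, "ry": 0, "rz": 0}]'

```text
time: 19.75
tool_pos: [0.4456, 0.0351, 0.0933]
tool_rot: [3.141, 0.0, 1.651]
contact_force: [-2.0, 0.9, 7.6]
opening: 0.0655
grip_force: 25.0
```

Request:
arm_command --series '[{"x": 0, "y": 0, "z": 0, "rx": 0, "ry": 0, "rz": 0}, {"x": 0, "y": 0, "z": 0, "rx": 0, "ry": 0, "rz": 0}, {"x": 0, "y": 0, "z": 0, "rx": 0, "ry": 0, "rz": 0}, {"x": 0, "y": 0, "z": 0, "rx": 0, "ry": 0, "rz": 0}, {"x": 0, "y": 0, "z": -20, "rx": 0, "ry": 0, "rz": 0}, {"x": 0, "y": 0, "z": -60, "rx": 0, "ry": 0, "rz": 0}, {"x": 0, "y": 0, "z": -105, "rx": 0, "ry": 0, "rz": 0}, {"x": 0, "y": 0, "z": -155, "rx": 0, "ry": 0, "rz": 0}, {"x": -48, "y": 0, "z": -155, "rx": 0, "ry": 0, "rz": 0}, {"x": -96, "y": 0, "z": -155, "rx": 0, "ry": 0, "rz": 0}, {"x": -140, "y": 0, "z": -155, "rx": 0, "ry": 0, "rz": 0}, {"x": -150, "y": 0, "z": -155, "rx": 0, "ry": 0, "rz": 0}]' --hand 91.5

```text
time: 20.95
tool_pos: [0.4574, -0.1181, 0.2477]
tool_rot: [3.141, 0.001, 1.647]
contact_force: [0.3, 0.7, -0.5]
opening: 0.0913
grip_force: 0.0
```

Run:
```python
from cups import *
st()
cups([(.446,.035)],z0=.006)
cups([(.62,-.327)])
for n in("scene","top"):
    p=read_camera(n);print([(np.round(d["point"],3)) for q in("cup0","tray","tray_bar","tray_lip") for d in mark_of(p,q)])
print(delta([.62,-.327,.25],[np.pi,0,1.98]))
```

```text
t 20.95 pos [ 0.4574 -0.1181  0.2477] rpy [3.141  0.0014 1.6472] op 0.09128011303047395 gf 0.0 F [ 0.3463  0.6725 -0.4747] q [-0.4145  0.2902  1.7329 -0.001   1.1174 -0.4905]
top (0.446, 0.035) [447.3  35.5] res 28 689.0
scene (0.446, 0.035) [443.9  34.3] res 28 489.0
top (0.62, -0.327) [ 621.4 -325.6] res 30 732.0
scene (0.62, -0.327) [ 617.9 -328.4] res 30 588.0
[array([ 0.637,  0.15 , -0.003]), array([ 0.621, -0.331,  0.   ]), array([0.444, 0.037, 0.003]), array([ 0.68 ,  0.039, -0.002]), array([ 0.701,  0.226, -0.001]), array([ 0.455, -0.02 , -0.003]), array([ 0.447, -0.017, -0.   ]), array([ 0.45 , -0.017, -0.004]), array([0.681, 0.04 , 0.   ]), array([ 0.454, -0.03 ,  0.064]), array([0.441, 0.096, 0.006]), array([0.447, 0.036, 0.006])]
[array([0.441, 0.029, 0.012]), array([ 0.621, -0.325,  0.001]), array([ 0.674,  0.037, -0.001]), array([0.634, 0.149, 0.001]), array([0.699, 0.228, 0.002]), array([ 0.451, -0.015,  0.003]), array([ 0.451, -0.033,  0.064]), array([ 0.445,  0.094, -0.   ])]
(array([-224.9,  145.3,   -2.4]), array([  0. ,  -0. , -18.9]))
```

Request:
arm_command --series '[{"x": -40, "y": 26, "z": -2, "rx": 0, "ry": 0, "rz": 8.5}, {"x": -80, "y": 52, "z": -2, "rx": 0, "ry": 0, "rz": 17}, {"x": -120, "y": 77, "z": -2, "rx": 0, "ry": 0, "rz": 25.5}, {"x": -160, "y": 103, "z": -2, "rx": 0, "ry": 0, "rz": 34}, {"x": -200, "y": 129, "z": -2, "rx": 0, "ry": 0, "rz": 42}, {"x": -225, "y": 145, "z": -2, "rx": 0, "ry": 0, "rz": 49.4}, {"x": -225, "y": 145, "z": -2, "rx": 0, "ry": 0, "rz": 49.4}, {"x": -225, "y": 145, "z": -2, "rx": 0, "ry": 0, "rz": 49.4}, {"x": -225, "y": 145, "z": -2, "rx": 0, "ry": 0, "rz": 49.4}, {"x": -225, "y": 145, "z": -2, "rx": 0, "ry": 0, "rz": 49.4}]'

```text
time: 22.85
tool_pos: [0.6195, -0.3262, 0.2503]
tool_rot: [3.141, -0.0, 0.79]
contact_force: [-1.0, 0.0, -0.2]
opening: 0.0914
grip_force: 0.0
```

Run:
```python
from cups import *
st()
cups([(.62,-.327)],("scene",))
print(delta([.620,-.327,.087],[np.pi,0,.785]))
```

```text
t 22.85 pos [ 0.6195 -0.3262  0.2503] rpy [ 3.1415 -0.0002  0.7901] op 0.09141948260094039 gf 0.0 F [-1.029   0.0187 -0.1768] q [-0.594   0.7056  1.0225  0.0002  1.4133  0.1867]
scene (0.62, -0.327) [ 617.8 -328.5] res 44 559.0
(array([ -0.2,   0.6, 163.4]), array([ 0. , -0. ,  0.3]))
```

Request:
arm_command --series '[{"x": 0, "y": 0, "z": 45, "rx": 0, "ry": 0, "rz": 0}, {"x": 0, "y": 0, "z": 90, "rx": 0, "ry": 0, "rz": 0}, {"x": 0, "y": 0, "z": 130, "rx": 0, "ry": 0, "rz": 0}, {"x": 0, "y": 0, "z": 155, "rx": 0, "ry": 0, "rz": 0}, {"x": 0, "y": 0, "z": 163, "rx": 0, "ry": 0, "rz": 0}, {"x": 0, "y": 0, "z": 163, "rx": 0, "ry": 0, "rz": 0}, {"x": 0, "y": 0, "z": 163, "rx": 0, "ry": 0, "rz": 0}]'

```text
time: 23.65
tool_pos: [0.6206, -0.3276, 0.0888]
tool_rot: [3.138, -0.001, 0.789]
contact_force: [0.5, -0.2, 0.6]
opening: 0.0915
grip_force: 0.0
```

Request:
arm_command --series '[{"x": 0, "y": 0, "z": 0, "rx": 0, "ry": 0, "rz": 0}, {"x": 0, "y": 0, "z": 0, "rx": 0, "ry": 0, "rz": 0}, {"x": 0, "y": 0, "z": 0, "rx": 0, "ry": 0, "rz": 0}, {"x": 0, "y": 0, "z": 0, "rx": 0, "ry": 0, "rz": 0}, {"x": 0, "y": 0, "z": 0, "rx": 0, "ry": 0, "rz": 0}, {"x": 0, "y": 0, "z": -30, "rx": 0, "ry": 0, "rz": 0}, {"x": 0, "y": 0, "z": -75, "rx": 0, "ry": 0, "rz": 0}, {"x": 0, "y": 0, "z": -120, "rx": 0, "ry": 0, "rz": 0}, {"x": 0, "y": 0, "z": -163, "rx": 0, "ry": 0, "rz": 0}, {"x": 0, "y": 0, "z": -163, "rx": 0, "ry": 0, "rz": 0}]' --hand 50 --squeeze 25

```text
time: 24.65
tool_pos: [0.6216, -0.3284, 0.2577]
tool_rot: [3.129, -0.003, 0.789]
contact_force: [0.8, -0.1, -0.7]
opening: 0.0653
grip_force: 25.0
```

Run:
```python
from cups import *
st()
cups([(.62,-.327)],z0=.163)
print(delta([.446,.035,.25],[np.pi,0,1.65]))
```

```text
t 24.65 pos [ 0.6216 -0.3284  0.2577] rpy [ 3.1285 -0.0026  0.7886] op 0.06525190203334914 gf 24.99990199772583 F [ 0.7531 -0.0994 -0.7303] q [-0.5949  0.7005  1.0122  0.0001  1.4156  0.1873]
top (0.62, -0.327) missing
scene (0.62, -0.327) [ 616.7 -329.9] res 41 711.0
(array([ 134.6, -377.8,   -1.2]), array([ -0.2,  -0.1, -49.4]))
```

Request:
arm_command --series '[{"x": 15, "y": -44, "z": 0, "rx": 0, "ry": 0, "rz": -6}, {"x": 31, "y": -88, "z": 0, "rx": 0, "ry": 0, "rz": -13}, {"x": 47, "y": -132, "z": 0, "rx": 0, "ry": 0, "rz": -20}, {"x": 62, "y": -176, "z": 0, "rx": 0, "ry": 0, "rz": -27}, {"x": 78, "y": -220, "z": 0, "rx": 0, "ry": 0, "rz": -34}, {"x": 93, "y": -264, "z": 0, "rx": 0, "ry": 0, "rz": -41}, {"x": 109, "y": -308, "z": 0, "rx": 0, "ry": 0, "rz": -47}, {"x": 124, "y": -352, "z": 0, "rx": 0, "ry": 0, "rz": -49.4}, {"x": 133.5, "y": -378.5, "z": 0, "rx": 0, "ry": 0, "rz": -49.4}, {"x": 133.5, "y": -378.5, "z": 0, "rx": 0, "ry": 0, "rz": -49.4}, {"x": 133.5, "y": -378.5, "z": 35, "rx": 0, "ry": 0, "rz": -49.4}, {"x": 133.5, "y": -378.5, "z": 70, "rx": 0, "ry": 0, "rz": -49.4}, {"x": 133.5, "y": -378.5, "z": 95, "rx": 0, "ry": 0, "rz": -49.4}, {"x": 133.5, "y": -378.5, "z": 110, "rx": 0, "ry": 0, "rz": -49.4}, {"x": 133.5, "y": -378.5, "z": 120, "rx": 0, "ry": 0, "rz": -49.4}, {"x": 133.5, "y": -378.5, "z": 128, "rx": 0, "ry": 0, "rz": -49.4}, {"x": 133.5, "y": -378.5, "z": 133, "rx": 0, "ry": 0, "rz": -49.4}, {"x": 133.5, "y": -378.5, "z": 136, "rx": 0, "ry": 0, "rz": -49.4}, {"x": 133.5, "y": -378.5, "z": 136, "rx": 0, "ry": 0, "rz": -49.4}, {"x": 133.5, "y": -378.5, "z": 136, "rx": 0, "ry": 0, "rz": -49.4}]'

```text
time: 26.85
tool_pos: [0.4461, 0.034, 0.1141]
tool_rot: [3.14, 0.0, 1.651]
contact_force: [-0.4, -1.0, 2.9]
opening: 0.0653
grip_force: 25.0
```

Run:
```python
from cups import *
st()
p=read_camera("scene");print([np.round(d["point"],3) for q in("cup0","jar","oil") for d in mark_of(p,q)])
```

```text
t 26.85 pos [0.4461 0.034  0.1141] rpy [3.1397 0.0004 1.6505] op 0.06528580109919409 gf 24.99985963200743 F [-0.4109 -1.0407  2.8535] q [-0.0954  0.4488  1.9556 -0.0001  0.7351 -0.1751]
[array([0.68 , 0.041, 0.   ]), array([ 0.638,  0.152, -0.   ]), array([0.699, 0.228, 0.   ]), array([0.445, 0.035, 0.003]), array([0.448, 0.031, 0.028]), array([ 0.515, -0.354,  0.002]), array([ 0.644, -0.1  ,  0.002])]
```

Contact is felt right at the seated height. I'll press 1 mm more, release and retreat toward cup C.

Request:
arm_command --series '[{"x": 0, "y": 0, "z": 1, "rx": 0, "ry": 0, "rz": 0}, {"x": 0, "y": 0, "z": 1, "rx": 0, "ry": 0, "rz": 0}]'

```text
time: 27.25
tool_pos: [0.446, 0.0341, 0.1135]
tool_rot: [3.14, 0.001, 1.651]
contact_force: [-0.4, -1.6, 10.4]
opening: 0.0654
grip_force: 25.0
```

Request:
arm_command --series '[{"x": 0, "y": 0, "z": 0, "rx": 0, "ry": 0, "rz": 0}, {"x": 0, "y": 0, "z": 0, "rx": 0, "ry": 0, "rz": 0}, {"x": 0, "y": 0, "z": 0, "rx": 0, "ry": 0, "rz": 0}, {"x": 0, "y": 0, "z": 0, "rx": 0, "ry": 0, "rz": 0}, {"x": 0, "y": 0, "z": -20, "rx": 0, "ry": 0, "rz": 0}, {"x": 0, "y": 0, "z": -60, "rx": 0, "ry": 0, "rz": 0}, {"x": 0, "y": 0, "z": -100, "rx": 0, "ry": 0, "rz": 0}, {"x": 0, "y": 0, "z": -137, "rx": 0, "ry": 0, "rz": 0}, {"x": 0, "y": 48, "z": -137, "rx": 0, "ry": 0, "rz": 0}, {"x": 0, "y": 96, "z": -137, "rx": 0, "ry": 0, "rz": 0}, {"x": 0, "y": 130, "z": -137, "rx": 0, "ry": 0, "rz": 0}, {"x": 0, "y": 130, "z": -137, "rx": 0, "ry": 0, "rz": 0}]' --hand 91.5

```text
time: 28.45
tool_pos: [0.5779, 0.0448, 0.2485]
tool_rot: [3.141, -0.0, 1.651]
contact_force: [-0.4, 0.3, -0.2]
opening: 0.0913
grip_force: 0.0
```

Run:
```python
from cups import *
st()
cups([(.677,.038)])
for n in("scene","top"):
    p=read_camera(n);cv2.imwrite(f"pics/{n}6.png",cv2.resize(p["pixels"][100:300,200:500],None,fx=2,fy=2));print([(np.round(d["point"],3)) for q in("cup0","tray") for d in mark_of(p,q)])
print(delta([.677,.038,.25],[np.pi,0,1.65]))
```

```text
t 28.45 pos [0.5779 0.0448 0.2485] rpy [ 3.1406 -0.0001  1.6508] op 0.09130986384182907 gf 0.0 F [-0.3603  0.2941 -0.1841] q [-0.0549  0.4771  1.4367  0.0003  1.2268 -0.135 ]
top (0.677, 0.038) missing
scene (0.677, 0.038) [676.4  36.7] res 32 681.0
[array([0.679, 0.039, 0.   ]), array([ 0.636,  0.15 , -0.   ]), array([0.448, 0.034, 0.026]), array([0.446, 0.038, 0.003]), array([ 0.449, -0.015, -0.002])]
[array([0.699, 0.228, 0.003]), array([0.635, 0.148, 0.001]), array([ 0.639, -0.095, -0.001]), array([ 0.448, -0.016,  0.004])]
(array([-14.8, 101.5,   0.1]), array([0., 0., 0.]))
```

View pics/scene6.png

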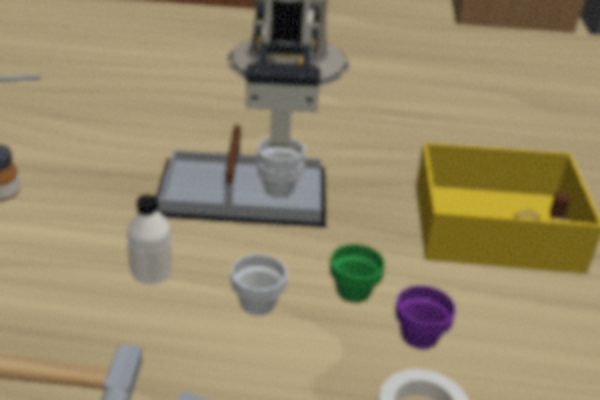

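The stack of two looks seated at (280,165) in the crop. The last silver cup is at (258,282), and the green and purple ones haven't moved.

Request:
arm_command --series '[{"x": -7, "y": 48, "z": 0, "rx": 0, "ry": 0, "rz": 0}, {"x": -14, "y": 90, "z": 0, "rx": 0, "ry": 0, "rz": 0}, {"x": -15, "y": 102, "z": 0, "rx": 0, "ry": 0, "rz": 0}, {"x": -15, "y": 102, "z": 20, "rx": 0, "ry": 0, "rz": 0}, {"x": -15, "y": 102, "z": 60, "rx": 0, "ry": 0, "rz": 0}, {"x": -15, "y": 102, "z": 100, "rx": 0, "ry": 0, "rz": 0}, {"x": -15, "y": 102, "z": 135, "rx": 0, "ry": 0, "rz": 0}, {"x": -15, "y": 102, "z": 155, "rx": 0, "ry": 0, "rz": 0}, {"x": -15, "y": 102, "z": 163, "rx": 0, "ry": 0, "rz": 0}, {"x": -15, "y": 102, "z": 163, "rx": 0, "ry": 0, "rz": 0}, {"x": -15, "y": 102, "z": 163, "rx": 0, "ry": 0, "rz": 0}]'

```text
time: 30.05
tool_pos: [0.6786, 0.0379, 0.0882]
tool_rot: [3.139, 0.0, 1.651]
contact_force: [0.4, 0.0, -0.5]
opening: 0.0914
grip_force: 0.0
```

Request:
arm_command --series '[{"x": 0, "y": 0, "z": 0, "rx": 0, "ry": 0, "rz": 0}, {"x": 0, "y": 0, "z": 0, "rx": 0, "ry": 0, "rz": 0}, {"x": 0, "y": 0, "z": 0, "rx": 0, "ry": 0, "rz": 0}, {"x": 0, "y": 0, "z": 0, "rx": 0, "ry": 0, "rz": 0}, {"x": 0, "y": 0, "z": 0, "rx": 0, "ry": 0, "rz": 0}, {"x": 0, "y": 0, "z": -30, "rx": 0, "ry": 0, "rz": 0}, {"x": 0, "y": 0, "z": -75, "rx": 0, "ry": 0, "rz": 0}, {"x": 0, "y": 0, "z": -120, "rx": 0, "ry": 0, "rz": 0}, {"x": 0, "y": 0, "z": -163, "rx": 0, "ry": 0, "rz": 0}, {"x": 0, "y": 0, "z": -163, "rx": 0, "ry": 0, "rz": 0}, {"x": 0, "y": 0, "z": -163, "rx": 0, "ry": 0, "rz": 0}]' --hand 50 --squeeze 25

```text
time: 31.15
tool_pos: [0.6779, 0.0379, 0.2505]
tool_rot: [3.14, 0.0, 1.651]
contact_force: [0.4, 0.8, -1.7]
opening: 0.0653
grip_force: 25.0
```

Run:
```python
from cups import *
s=st()
cups([s["tool_pos"][:2]],z0=s["tool_pos"][2]-.088)
cups([(.446,.035)],z0=.026)
print(delta([.446,.035,.25],[np.pi,0,1.65]))
```

```text
t 31.15 pos [0.6779 0.0379 0.2505] rpy [3.1397 0.0002 1.6507] op 0.06528685932346401 gf 24.999836609276826 F [ 0.3565  0.7956 -1.6721] q [-0.0569  0.6612  1.1049  0.0001  1.3736 -0.1368]
top [0.6779 0.0379] missing
scene [0.6779 0.0379] [677.3  37.2] res 655 216.0
top (0.446, 0.035) missing
scene (0.446, 0.035) [464.7  48.5] res 434 75.0
(array([  15.6, -231.2,   -1. ]), array([-0.1, -0. ,  0. ]))
```

Request:
arm_command --series '[{"x": 3, "y": -45, "z": 0, "rx": 0, "ry": 0, "rz": 0}, {"x": 6, "y": -90, "z": 0, "rx": 0, "ry": 0, "rz": 0}, {"x": 9, "y": -135, "z": 0, "rx": 0, "ry": 0, "rz": 0}, {"x": 12, "y": -180, "z": 0, "rx": 0, "ry": 0, "rz": 0}, {"x": 14, "y": -215, "z": 0, "rx": 0, "ry": 0, "rz": 0}, {"x": 15, "y": -231, "z": 0, "rx": 0, "ry": 0, "rz": 0}, {"x": 15, "y": -231, "z": 0, "rx": 0, "ry": 0, "rz": 0}, {"x": 15, "y": -231, "z": 0, "rx": 0, "ry": 0, "rz": 0}, {"x": 15, "y": -231, "z": 35, "rx": 0, "ry": 0, "rz": 0}, {"x": 15, "y": -231, "z": 65, "rx": 0, "ry": 0, "rz": 0}, {"x": 15, "y": -231, "z": 83, "rx": 0, "ry": 0, "rz": 0}, {"x": 15, "y": -231, "z": 95, "rx": 0, "ry": 0, "rz": 0}, {"x": 15, "y": -231, "z": 104, "rx": 0, "ry": 0, "rz": 0}, {"x": 15, "y": -231, "z": 111, "rx": 0, "ry": 0, "rz": 0}, {"x": 15, "y": -231, "z": 115, "rx": 0, "ry": 0, "rz": 0}, {"x": 15, "y": -231, "z": 116, "rx": 0, "ry": 0, "rz": 0}, {"x": 15, "y": -231, "z": 116, "rx": 0, "ry": 0, "rz": 0}, {"x": 15, "y": -231, "z": 116, "rx": 0, "ry": 0, "rz": 0}]'

```text
time: 33.35
tool_pos: [0.4472, 0.0343, 0.1347]
tool_rot: [3.14, 0.0, 1.651]
contact_force: [-3.8, -0.6, 10.5]
opening: 0.0653
grip_force: 25.0
```

Request:
arm_command --series '[{"x": 0, "y": 0, "z": 1, "rx": 0, "ry": 0, "rz": 0}, {"x": 0, "y": 0, "z": 1, "rx": 0, "ry": 0, "rz": 0}]'

```text
time: 33.55
tool_pos: [0.4476, 0.0342, 0.1342]
tool_rot: [3.139, 0.001, 1.651]
contact_force: [-4.9, -1.0, 14.3]
opening: 0.0654
grip_force: 25.0
```

Request:
arm_command --series '[{"x": 0, "y": 0, "z": 0, "rx": 0, "ry": 0, "rz": 0}, {"x": 0, "y": 0, "z": 0, "rx": 0, "ry": 0, "rz": 0}, {"x": 0, "y": 0, "z": 0, "rx": 0, "ry": 0, "rz": 0}, {"x": 0, "y": 0, "z": 0, "rx": 0, "ry": 0, "rz": 0}, {"x": 0, "y": 0, "z": -20, "rx": 0, "ry": 0, "rz": 0}, {"x": 0, "y": 0, "z": -60, "rx": 0, "ry": 0, "rz": 0}, {"x": 0, "y": 0, "z": -100, "rx": 0, "ry": 0, "rz": 0}, {"x": 0, "y": 0, "z": -140, "rx": 0, "ry": 0, "rz": 0}, {"x": -48, "y": 0, "z": -150, "rx": 0, "ry": 0, "rz": 0}, {"x": -96, "y": 0, "z": -150, "rx": 0, "ry": 0, "rz": 0}, {"x": -144, "y": 0, "z": -150, "rx": 0, "ry": 0, "rz": 0}, {"x": -192, "y": 0, "z": -150, "rx": 0, "ry": 0, "rz": 0}, {"x": -240, "y": 0, "z": -150, "rx": 0, "ry": 0, "rz": 0}, {"x": -240, "y": 0, "z": -150, "rx": 0, "ry": 0, "rz": 0}, {"x": -240, "y": 0, "z": -150, "rx": 0, "ry": 0, "rz": 0}]' --hand 91.5

```text
time: 35.05
tool_pos: [0.4652, -0.2055, 0.282]
tool_rot: [-3.141, -0.001, 1.648]
contact_force: [0.6, -0.3, 0.6]
opening: 0.0917
grip_force: 0.0
```

Run:
```python
from cups import *
st();I=[]
for n in("scene","top"):
    p=read_camera(n);I.append(cv2.resize(p["pixels"][120:300,200:500],None,fx=2,fy=1.6));print([(q,np.round(d["point"],3)) for q in("cup0","tray","tray_bar","tray_lip","jar","oil","offcut0") for d in mark_of(p,q)])
cv2.imwrite("pics/fin.png",np.vstack(I))
```

```text
t 35.05 pos [ 0.4652 -0.2055  0.282 ] rpy [-3.1408 -0.0012  1.6482] op 0.09169193652390065 gf 0.0 F [ 0.5688 -0.258   0.5751] q [-0.5669  0.3213  1.5841  0.0005  1.2376 -0.6445]
[('cup0', array([0.635, 0.152, 0.001])), ('cup0', array([0.451, 0.036, 0.046])), ('cup0', array([0.7  , 0.226, 0.002])), ('cup0', array([0.445, 0.037, 0.002])), ('cup0', array([0.449, 0.032, 0.025])), ('tray', array([ 0.448, -0.016, -0.002])), ('tray_bar', array([ 0.454, -0.029,  0.064])), ('tray_lip', array([0.443, 0.094, 0.007])), ('tray_lip', array([ 0.454, -0.031,  0.062])), ('jar', array([ 0.517, -0.355, -0.   ])), ('oil', array([ 0.642, -0.104,  0.   ])), ('offcut0', array([0.438, 0.407, 0.02 ])), ('offcut0', array([ 0.464,  0.368, -0.002]))]
[('cup0', array([0.446, 0.033, 0.048])), ('cup0', array([ 0.634,  0.149, -0.002])), ('cup0', array([ 0.702,  0.225, -0.003])), ('tray', array([ 0.451, -0.016,  0.003])), ('tray_bar', array([ 0.452, -0.033,  0.067])), ('tray_lip', array([0.442, 0.092, 0.002])), ('oil', array([ 0.641, -0.094, -0.002])), ('offcut0', array([0.476, 0.413, 0.021])), ('offcut0', array([0.519, 0.395, 0.017])), ('offcut0', array([0.463, 0.372, 0.004])), ('offcut0', array([0.437, 0.408, 0.024]))]
```

View pics/fin.png

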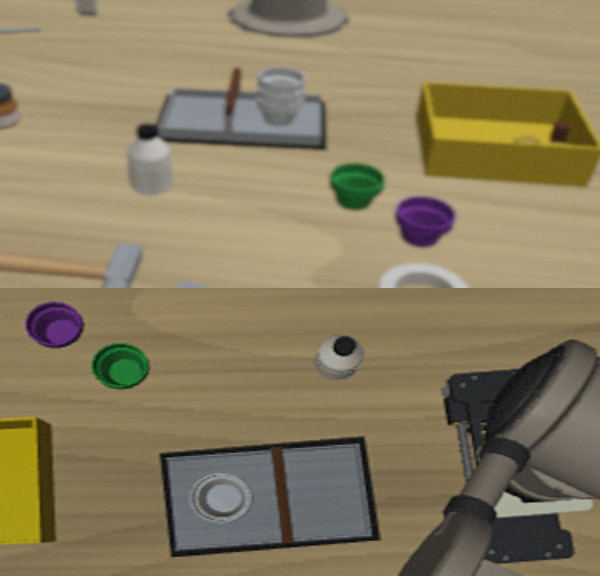

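The three cups form one upright stack on the tray, at (280,97) from the side and (222,497) from above. The tray is square on its mat, and the jar and bottle haven't moved, so I'm handing in.

```bash
python3 -c "
from cell import *
print(hand_in())"
```

```text
the job is handed in; nothing more can be done
None
```

The job is handed in, though the hand-in call returned no verdict: all four offcuts are in the bin, the tray is back flat and square on its mat, the three metal cups are nested in one upright stack on its floor, and the jar and oil bottle were left in place.

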